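# Put the bar things back on their own stands

## Task

Each of the four bar things on the pale wooden stands is standing on another one's stand: put the bitters bottle on the round stand, the jigger on the square one, the small cup on the oblong one and the wine stopper, still on its cap, on the triangular one, each upright and centred on its stand's brass ring to within about a centimetre. Every stand is taken, so use a free patch of worktop on the way; let nothing topple and leave the candle and the wooden box where they are.

Things in the scene. Friction and masses are not known exactly. Their poses are not given: they have to be found in the camera images.
- bitters_bottle: Round dark red glass bitters bottle with a black cap, 95 mm tall; straight body 42 mm in diameter up to about 60 mm high, then a shoulder narrowing to the 23 mm cap (84 to 95 mm). 0.16 kg nominal. Origin: centre of its base; z up along the bottle. At the start it stands on one of the four pale wooden stands; any lookalike at the back of the worktop is fixed decoration.
- jigger: Silver double-cone bar measure, 84 mm tall, 43 mm in diameter at both ends, narrow at the waist; the fingers close on it as on a plain upright cylinder 43 mm in diameter. 0.11 kg nominal. Origin: centre of its base; z up. At the start it stands on one of the four pale wooden stands; any lookalike at the back of the worktop is fixed decoration.
- cup: Small silver cup, open at the top and without a handle, 46 mm tall, 53 mm in diameter at the rim, foot 40 mm. Take it round the outside just below the rim (25 to 40 mm above its base). 0.06 kg nominal. Origin: centre of its base; z up. At the start it stands on one of the four pale wooden stands; any lookalike at the back of the worktop is fixed decoration.
- wine_stopper: Silver wine stopper standing on its broad cap (34 mm in diameter, lowest 13 mm) with the stem up, 45 mm tall in all; the stem, 13 to 45 mm above the base, is about 19 mm thick. Take it by the stem. 0.08 kg nominal. Origin: centre of the cap's underside; z up along the stem. At the start it stands on one of the four pale wooden stands; any lookalike at the back of the worktop is fixed decoration.
- stand_round: Round stand, 94 mm in diameter. The same pale wood as the other stands, 12 mm thick, fixed to the worktop. A thin brass ring 56 mm across, let into its top, marks the middle. Origin: middle of the underside, so the top is 12 mm above it; z up.
- stand_square: Square stand, 88 x 88 mm. The same pale wood as the other stands, 12 mm thick, fixed to the worktop. A thin brass ring 56 mm across, let into its top, marks the middle. Origin: middle of the underside, so the top is 12 mm above it; z up. x and y square to its sides.
- stand_oblong: Oblong (rectangular) stand, 72 mm along its x and 136 mm along its y. The same pale wood as the other stands, 12 mm thick, fixed to the worktop. A thin brass ring 56 mm across, let into its top, marks the middle. Origin: middle of the underside, so the top is 12 mm above it; z up.
- stand_triangle: Triangular stand with three equal sides and rounded corners, about 123 mm along a side; its middle is 39 mm from each side. The same pale wood as the other stands, 12 mm thick, fixed to the worktop. A thin brass ring 56 mm across, let into its top, marks the middle. Origin: middle of the underside, so the top is 12 mm above it; z up.
- candle: Part-burnt candle in a glass, 72 mm in diameter, 71 mm tall, standing loose behind the work: not to be disturbed. Origin: centre of its base.
- pick_box: Dark wooden box, 68 mm along x, 130 mm along y, 59 mm tall, standing loose behind the work: not to be disturbed. Origin: centre of its base.
Not all that is in view belongs to the job. Leave any pink look-alike of the wine_stopper alone.

How it is judged:
At the end, for the whole second after the job is handed in: The bitters bottle stands on the round stand, the jigger on the square, the cup on the oblong and the wine stopper on the triangular one; each within 13 mm of the middle of its stand, with its base on the stand's top (4 mm), upright (within 0.12 rad), released and at rest (horizontal distance between bitters_bottle and stand_round below 0.013 m and z of bitters_bottle in the frame of stand_round between 0.008 and 0.016 m and angle between each of bitters_bottle, jigger, cup, wine_stopper's own z axis and vertical below 0.12 rad and linear speed of each of bitters_bottle, jigger, cup, wine_stopper below 0.02 m/s and contact force between the fingers and bitters_bottle below 0.05 N and horizontal distance between jigger and stand_square below 0.013 m and z of jigger in the frame of stand_square between 0.008 and 0.016 m and contact force between the fingers and jigger below 0.05 N and horizontal distance between cup and stand_oblong below 0.013 m and z of cup in the frame of stand_oblong between 0.008 and 0.016 m and contact force between the fingers and cup below 0.05 N and horizontal distance between wine_stopper and stand_triangle below 0.013 m and z of wine_stopper in the frame of stand_triangle between 0.008 and 0.016 m and contact force between the fingers and wine_stopper below 0.05 N); the robot touches nothing.
It fails at once if the candle or the wooden box was moved by more than 20 mm (distance of any of candle, pick_box from where it was at the start of the episode above 0.02 m).
It fails at once if one of the four things was tipped over (by more than 45 degrees) (angle between any of bitters_bottle, jigger, cup, wine_stopper's own z axis and vertical above 0.785 rad).
It also fails if it takes over 144 s, if anything falls off the work surface, if the arm or the gripper's body presses on something with over 40 N, if the wrist force passes 120 N, or if a joint passes its speed limit or range.

## Robot

A 6-joint arm with a two-finger parallel gripper is mounted at the origin on a cart in front of the work surface, level with it; the furniture and walls round the work are solid. World frame = base frame: x ahead of the robot, y to its left, z up, the work surface at z = 0. Lengths are in m, angles in rad, forces in N, time in s.
With the tool pointing down it reaches from about 0.35 to 0.775 m from the base axis. Payload 5.5 kg.
Tool frame: the origin (TCP) lies at the very end of the fingers, on their centre line; the grasp point (between the pads) lies 19 mm behind it (grip_point_offset is the distance from the TCP to the grasp point, in m); z points along the fingers, y is the direction in which the jaws open and shut (so a half turn about z gives the same grasp; the last joint's range is limited). The gripper opens to 85 mm and grips with 20 to 120 N. Pads are 22 mm wide; open, the fingers measure 114 mm over their backs; the gripper's body (76 mm by 85 mm) begins 54 mm behind the grasp point. The pads swing forward as they close: fully open they stand 13 mm farther back than shut.
Start: joints at [1.06, 0.313, 0.046, 1.304, 0, 1.431], TCP at [0.208, 0.536, 0.231] pointing down, gripper open.
Joint ranges: [-2.76, 2.76], [-0.86, 1.69], [-1.03, 1.26], [-2.2, 2.34], [-1.47, 1.5], [-3.14, 3.14]. Speed limits (rad/s): [2.57, 2.57, 3.14, 3.14, 3.14, 3.14].

## Interface

Orientations are given as a unit quaternion [w, x, y, z].
In Python, from workcell import * gives the robot as it stands.
- The arm moves only by the shell command python3 -m crank 'ROWS' [OPENING] [FORCE]. ROWS is a JSON object of lists of equal length, an entry for each row: "travel": the shift along the tool's x, y, z in units of 40 mm (1.0 is 40 mm), a list of three; "turn": the turn about the tool's z in rad. In form: {"travel": [[x, y, z], ...], "turn": [turn, ...]}. A call has 1 to 5 rows; each row is the pose to reach, as a shift and turn from the pose commanded when the call began, along the tool's axes at that moment; what a row does not reach only later rows make up. A row lasts 1/12 s, in which the tool goes at most 41.7 mm and 7.16 degrees, less where a joint would pass 70% of its speed; a pose out of reach is approached as far as the arm can. A call with a gripper value outside its range is refused whole. OPENING is the finger opening in mm, from 0 to 85.4, set as the call begins (- or left out, the last holds). The fingers move at their own pace and stop on an object; FORCE is the grip in N (left out, the last holds). Time passes only in rows, so rows that repeat a pose let the fingers close. It gives the time, the measured TCP pose, the force and the opening at its end, in the units of the state.
- get_state(): the state, without advancing time (a new reading comes with each control period).
- read_camera(name): name is "scene" or "top" or "wrist"; returns a dict with "image" (384x512x3 uint8, red, green, blue), "K" (3x3 intrinsics, pixels), "R" (3x3) and "t" (3): a world point X has camera coordinates R X + t. Camera axes: x right, y down, z forward; pixel columns grow to the right and rows downward; lengths in m; the calibration is good to about 2 mm. A picture is of the moment at which its call begins. There is no depth.
- hand_in(): hands the job in, once; it reports no verdict.
The state is a dict: "clock": time; "joint_pos": joint angles; "qvel": joint speeds; "tau": joint torques, N m; "tcp_pos": TCP position; "orientation": TCP orientation; "wrist_force": force on the tool from outside, world axes, zero at the start; "ft_torque": the same for the moment, N m; "finger_gap": finger opening in m.
Only numpy, scipy, OpenCV 4.12 (cv2) and the standard library are available. Lean on these libraries where they do the work, as an engineer would, in place of code of your own. Each camera call takes 0.05 s, during which the arm holds its last target. There are 200 camera calls.

## Working session

There is one attempt and no reset: what is moved stays moved. The work goes in short steps, Python scripts to look and compute and a shell command to move; the robot and the scene stay as the last step left them, time stands still between calls to the robot, and variables do not carry over. Pictures are saved under pics/ and viewed, about 12 in all and at most 16, crops included, and the job is handed in when it is done.

```bash
mkdir -p pics; ls; python3 - <<'E'
from workcell import *
import cv2
print(get_state())
for n in("top","scene"):
    c=read_camera(n); cv2.imwrite(f"pics/{n}0.png",c["image"][:,:,::-1]); print(n,c["K"],c["R"],c["t"])
E
```

```text
pics
{'clock': 0.0, 'joint_pos': array([1.06044080e+00, 3.14011565e-01, 4.49597244e-02, 1.30356093e+00,
       4.56635376e-05, 1.43121980e+00]), 'qvel': array([-0.00053515, -0.00175914,  0.00018705, -0.00160054, -0.00039682,
       -0.00072933]), 'tau': array([ 6.60348951e-05, -4.80626321e+01,  2.98532993e+01,  1.95262913e-02,
       -2.96486462e-05, -5.70678907e-06]), 'tcp_pos': array([0.2080825 , 0.53549056, 0.23039462]), 'orientation': array([-3.11610532e-04,  1.84329315e-01,  9.82864120e-01, -8.53396636e-04]), 'wrist_force': array([-0.091468  , -0.64417591, -0.01273114]), 'ft_torque': array([-0.01598375,  0.01991506,  0.01121178]), 'finger_gap': 0.08558106881164912}
top [[402.25566666   0.         258.86126768]
 [  0.         402.25566666 192.32382691]
 [  0.           0.           1.        ]] [[ 0.0220544  -0.99942606  0.02571272]
 [-0.99670866 -0.0239867  -0.07743704]
 [ 0.07800936 -0.02392026 -0.99666562]] [-0.02729681  0.49622721  1.26528666]
scene [[398.29492583   0.         257.18557321]
 [  0.         398.29492583 191.41246958]
 [  0.           0.           1.        ]] [[ 0.90600797 -0.42325741 -0.00164687]
 [-0.26096882 -0.55554769 -0.78946947]
 [ 0.33323389  0.71569542 -0.61378762]] [-0.46279517  0.14948451  0.88326877]
```

View pics/top0.png

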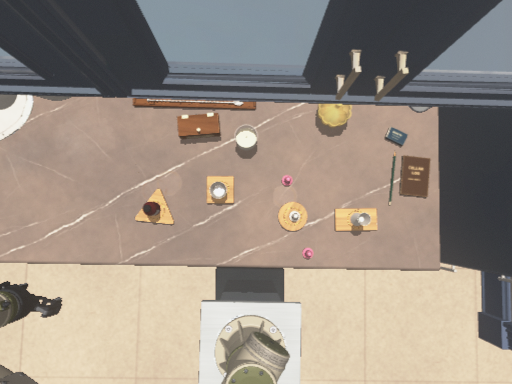

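View pics/scene0.png

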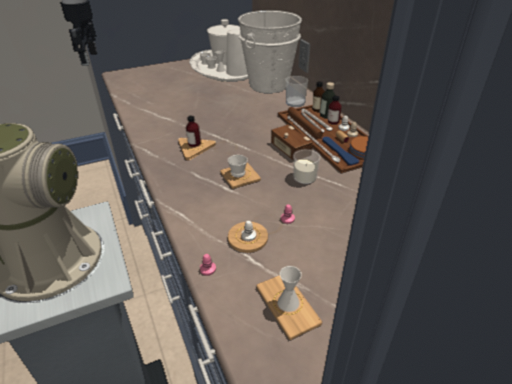

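The bottle (top ≈152,208) is on the triangle, the cup (219,190) on the square, the silver stopper (294,216) on the round stand and the jigger (362,219) on the oblong. The pink look-alikes at (287,181) and (308,253) are not the stopper, since the real one is silver. The candle is at (246,139) and the box at (199,124). Next I'll take an enlarged crop and measure the stands by colour.

```bash
cat > h.py <<'E'
from workcell import *
import cv2, numpy as np
def world(c,uv,z):
    d=c["R"].T@np.linalg.inv(c["K"])@np.array([*uv,1.]); o=-c["R"].T@c["t"]
    return (o+d*(z-o[2])/d[2])[:2]
def pix(c,X):
    p=c["K"]@(c["R"]@np.array(X,float)+c["t"]); return p[:2]/p[2]
def tool():  # world->tool rotation
    s=get_state(); w,x,y,z=s["orientation"]
    from scipy.spatial.transform import Rotation as Ro
    return s,Ro.from_quat([x,y,z,w]).as_matrix()
def go(target):  # print shift in row units to reach TCP target
    s,R=tool(); print("tcp",s["tcp_pos"].round(4),"units",(R.T@(np.array(target)-s["tcp_pos"])/.04).round(2),"yaw tool-y",np.arctan2(R[1,1],R[0,1]).round(3),"j6",s["joint_pos"][5].round(2))
E
python3 - <<'E'
from h import *
c=read_camera("top"); im=c["image"]
hsv=cv2.cvtColor(im,cv2.COLOR_RGB2HSV)
m=((hsv[...,0]>10)&(hsv[...,0]<25)&(hsv[...,1]>95)&(hsv[...,2]>130)).astype(np.uint8)
m[:165]=0; m[258:]=0
n,l,s,ce=cv2.connectedComponentsWithStats(m)
for i in range(1,n):
    if s[i,4]<100: continue
    pts=np.argwhere(l==i)[:,::-1].astype(np.int32)
    h=cv2.convexHull(pts)
    W=np.array([world(c,p,.012) for p in h[:,0]],np.float32)
    r=cv2.minAreaRect(W); M=cv2.moments(W); t=cv2.minEnclosingTriangle(W.reshape(-1,1,2)*1000)[1]
    print(ce[i].round(1),"hull centroid",M["m10"]/M["m00"],M["m01"]/M["m00"],"rect",r, "tri",t.reshape(-1,2).round())
for nm,uv,z in[("cand",(246,139),.04),("box",(199,124),.05),("pinkA",(287,181),.02),("pinkB",(308,253),.02)]: print(nm,world(c,uv,z).round(3))
cv2.imwrite("pics/crop1.png",cv2.resize(im[165:262,130:390,::-1],None,fx=3,fy=3,interpolation=cv2.INTER_CUBIC))
E
```

```text
[221.3 188.7] hull centroid 0.5050895634939349 0.10880445129153492 rect ((0.5050748586654663, 0.10891170799732208), (0.0839170515537262, 0.08340026438236237), 1.5491036176681519) tri [[464.  62.]
 [460. 229.]
 [625.  74.]]
[156.9 210.4] hull centroid 0.4336184522794421 0.3120535963385461 rect ((0.44756633043289185, 0.310796320438385), (0.12162303179502487, 0.10636834055185318), 84.92059326171875) tri [[389. 247.]
 [401. 383.]
 [512. 305.]]
[291.8 216.1] hull centroid 0.42385559822974284 -0.12437106469805494 rect ((0.4239104390144348, -0.12401549518108368), (0.08963321894407272, 0.09010101109743118), 1.2408205270767212) tri [[ 471. -209.]
 [ 334. -121.]
 [ 467.  -51.]]
[353.6 219. ] hull centroid 0.4188235464980957 -0.32895393831668807 rect ((0.4188826382160187, -0.32899564504623413), (0.07070253044366837, 0.13391654193401337), 1.2407923936843872) tri [[ 467. -395.]
 [ 332. -395.]
 [ 433. -137.]]
cand [0.664 0.029]
box [0.705 0.178]
pinkA [ 0.535 -0.105]
pinkB [ 0.308 -0.176]
```

View pics/crop1.png

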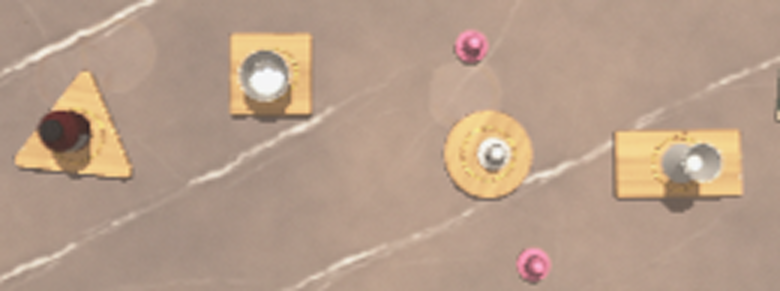

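The crop confirms the layout: dark red bottle on the triangle, silver cup on the square, silver stopper on the round stand with pink ones above and below it, and jigger on the oblong. The stand sizes come out within 4 mm. The first move goes above the bottle, squaring the tool with the world axes (turn −0.37).

```bash
python3 -m crank '{"travel": [[-0.7,-0.3,0],[-1.4,-0.6,0],[-2.1,-0.9,0],[-2.8,-1.2,0],[-3.5,-1.5,0]], "turn": [-0.1,-0.2,-0.3,-0.37,-0.37]}' 85
python3 -c "
from h import *
go([.434,.312,.25])
c=read_camera('top');
for n,uv,z in [('bottle',(149.3,208.7),.107),('stopper',(295,215.7),.057),('jigger',(364.7,218.3),.096),('cup',(218.7,189.7),.058)]: print(n,world(c,uv,z).round(3))"
```

```text
clock: 0.57
tcp_pos: [0.3177, 0.4282, 0.2311]
orientation: [-0.0, -0.001, 1.0, -0.0]
wrist_force: [0.4, 0.4, -0.1]
finger_gap: 0.085
tcp [0.3177 0.4282 0.2311] units [-2.9  -2.91 -0.47] yaw tool-y 1.574 j6 0.78
bottle [0.434 0.308]
stopper [ 0.424 -0.128]
jigger [ 0.42  -0.334]
cup [0.499 0.109]
```

```bash
python3 -m crank '{"travel": [[-0.7,-0.7,-0.1],[-1.4,-1.4,-0.2],[-2.1,-2.1,-0.3],[-2.8,-2.8,-0.5],[-2.9,-2.95,-0.5]], "turn": [0,0,0,0,0]}' 
python3 - <<'E'
from h import *
go([.434,.310,.041])
c=read_camera("wrist"); print(c["K"][0],c["R"],c["t"])
im=c["image"].copy()
for X in [(.434,.312,.012)]:
    p=pix(c,X); print(p); cv2.drawMarker(im,tuple(int(v) for v in p),(0,255,0),0,15,1)
p=pix(c,(.434,.310,.107)); print(p); cv2.drawMarker(im,tuple(int(v) for v in p),(255,255,0),0,15,1)
cv2.imwrite("pics/w1.png",im[:,:,::-1])
E
```

```text
clock: 1.03
tcp_pos: [0.4372, 0.308, 0.2522]
orientation: [0.002, 0.003, 1.0, -0.0]
wrist_force: [0.2, 1.0, 0.2]
finger_gap: 0.0848
tcp [0.4372 0.308  0.2522] units [0.1  0.05 5.28] yaw tool-y 1.565 j6 0.47
[340.51467416   0.         255.48184815] [[ 6.05924932e-03  9.99981561e-01  4.04171557e-04]
 [ 9.44665601e-01 -5.85663364e-03  3.27982625e-01]
 [ 3.27978944e-01 -1.60552153e-03 -9.44683669e-01]] [-0.31025746 -0.46162033  0.25621318]
[259.33092513 152.10336572]
[258.24491767 174.6649111 ]
```

View pics/w1.png

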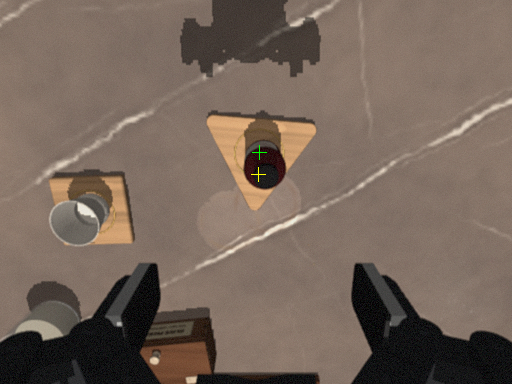

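The wrist view shows the bottle on the triangle, with its cap near (267,175). I predicted (258,175), so it sits a few mm further towards +y. I'll enlarge it to settle this.

```bash
python3 - <<'E'
from h import *
c=read_camera("wrist"); im=c["image"][100:220,190:335].copy()
cv2.imwrite("pics/w2.png",cv2.resize(im[:,:,::-1],None,fx=4.5,fy=4.5,interpolation=cv2.INTER_CUBIC))
E
```

```text
(no output)
```

View pics/w2.png

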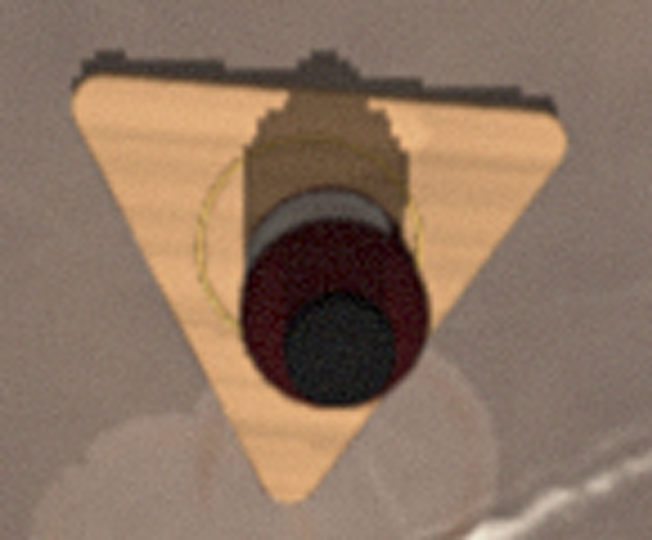

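```bash
python3 - <<'E'
from h import *
c=read_camera("wrist")
print(world(c,(265.5,177.3),.107),world(c,(264.7,169.6),.072),world(c,(259.1,152.9),.012))
E
```

```text
[0.43271634 0.31821191] [0.43490379 0.31845472] [0.43097367 0.31368718]
```

```bash
python3 -m crank '{"travel": [[0.05,0.1,0.6],[0.08,0.2,1.4],[0.08,0.2,2.2],[0.08,0.2,2.8],[0.08,0.2,3.2]], "turn": [0,0,0,0,0]}'
python3 -m crank '{"travel": [[0,0,0.5],[0,0,1.0],[0,0,1.5],[0,0,1.9],[0,0,2.0]], "turn": [0,0,0,0,0]}'
python3 -m crank '{"travel": [[0,0,0],[0,0,0],[0,0,0],[0,0,0],[0,0,0]], "turn": [0,0,0,0,0]}' 20 40
python3 -c "
from h import *
go([.434,.316,.043])"
```

```text
clock: 1.6
tcp_pos: [0.4264, 0.3199, 0.1201]
orientation: [-0.002, -0.001, 1.0, -0.001]
wrist_force: [-0.0, 0.9, -0.4]
finger_gap: 0.0848
clock: 2.02
tcp_pos: [0.4261, 0.3196, 0.0403]
orientation: [-0.003, -0.001, 1.0, -0.001]
wrist_force: [-1.3, -0.1, -0.3]
finger_gap: 0.0852
clock: 2.43
tcp_pos: [0.4307, 0.3197, 0.0448]
orientation: [0.001, 0.0, 1.0, 0.001]
wrist_force: [-1.4, -0.9, 5.5]
finger_gap: 0.0404
tcp [0.4307 0.3197 0.0448] units [-0.08 -0.09  0.05] yaw tool-y 1.57 j6 0.49
```

```bash
python3 -m crank '{"travel": [[0,0,-0.4],[0,0,-1.1],[0,0,-1.9],[0,0,-2.6],[0,0,-3.0]], "turn": [0,0,0,0,0]}'
python3 -m crank '{"travel": [[0,-0.4,0],[0,-1.1,0],[0.1,-1.9,0],[0.1,-2.7,0],[0.2,-3.5,0]], "turn": [0,0,0,0,0]}'
python3 -m crank '{"travel": [[0,-0.8,0],[0,-1.6,0],[0,-2.4,0],[0,-3.2,0],[0,-3.8,0]], "turn": [0,0,0,0,0]}'
python3 -m crank '{"travel": [[0,-0.3,0],[0,-0.4,0],[0,-0.4,0],[0,-0.4,0]], "turn": [0,0,0,0]}'
python3 - <<'E'
from h import *
go([.42,.01,.034])
c=read_camera("wrist"); cv2.imwrite("pics/w3.png",c["image"][:,:,::-1])
E
```

```text
clock: 2.85
tcp_pos: [0.4311, 0.3199, 0.1671]
orientation: [0.002, 0.001, 1.0, 0.001]
wrist_force: [1.4, 0.4, -1.2]
finger_gap: 0.0402
clock: 3.27
tcp_pos: [0.4219, 0.1781, 0.1637]
orientation: [0.001, 0.0, 1.0, 0.0]
wrist_force: [1.2, 0.2, -1.1]
finger_gap: 0.0404
clock: 3.68
tcp_pos: [0.4214, 0.0251, 0.1638]
orientation: [0.001, 0.001, 1.0, -0.0]
wrist_force: [0.5, -0.1, -1.0]
finger_gap: 0.0402
clock: 4.02
tcp_pos: [0.4216, 0.0116, 0.1634]
orientation: [0.0, 0.001, 1.0, 0.0]
wrist_force: [0.5, -0.1, -1.6]
finger_gap: 0.0404
tcp [0.4216 0.0116 0.1634] units [ 0.04 -0.04  3.24] yaw tool-y 1.57 j6 -0.16
```

View pics/w3.png

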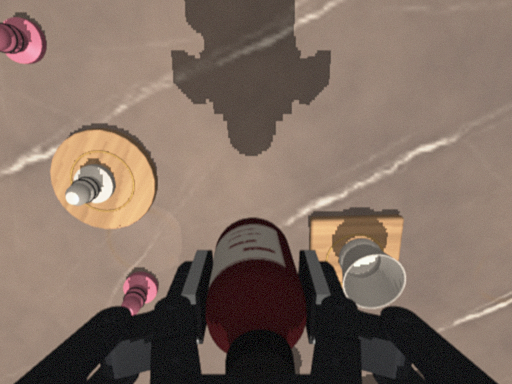

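The bottle is held upright over clear worktop. The silver stopper is on the round stand at about (93,185) and its ring centre at about (105,180). Now I'll set the bottle down.

```bash
python3 -c "
from h import *
c=read_camera('wrist'); print('stopper cap',world(c,(93,185),.025),'ring',world(c,(105,180),.012))"
python3 -m crank '{"travel": [[0,0,0.5],[0,0,1.2],[0,0,1.9],[0,0,2.5],[0,0,2.9]], "turn": [0,0,0,0,0]}'
python3 -m crank '{"travel": [[0,0,0.15],[0,0,0.25],[0,0,0.3],[0,0,0.3],[0,0,0.3]], "turn": [0,0,0,0,0]}'
```

```text
stopper cap [ 0.42509738 -0.128096  ] ring [ 0.42443396 -0.12310221]
clock: 4.53
tcp_pos: [0.4202, 0.0126, 0.0452]
orientation: [-0.001, -0.001, 1.0, 0.0]
wrist_force: [0.1, -0.8, -2.0]
finger_gap: 0.0404
clock: 4.95
tcp_pos: [0.4226, 0.0113, 0.0362]
orientation: [0.001, 0.0, 1.0, -0.0]
wrist_force: [1.3, 0.0, -0.8]
finger_gap: 0.0403
```

```bash
python3 -m crank '{"travel": [[0,0,0.05],[0,0,0.05],[0,0,0.05]], "turn": [0,0,0]}'; python3 -m crank '{"travel": [[0,0,0],[0,0,0]], "turn": [0,0]}'
```

```text
clock: 5.2
tcp_pos: [0.4219, 0.0111, 0.0337]
orientation: [0.0, 0.0, 1.0, -0.0]
wrist_force: [-1.0, -0.9, -1.6]
finger_gap: 0.0398
clock: 5.37
tcp_pos: [0.4217, 0.0112, 0.0335]
orientation: [0.0, 0.0, 1.0, 0.0]
wrist_force: [-0.2, 0.6, -1.4]
finger_gap: 0.0403
```

```bash
python3 -m crank '{"travel": [[0,0,0.03],[0,0,0.05],[0,0,0.05],[0,0,0.05]], "turn": [0,0,0,0]}'; python3 -m crank '{"travel": [[0,0,0.01],[0,0,0.02],[0,0,0.02],[0,0,0.02]], "turn": [0,0,0,0]}'
```

```text
clock: 5.7
tcp_pos: [0.4227, 0.011, 0.0327]
orientation: [0.001, 0.0, 1.0, -0.0]
wrist_force: [-2.9, -0.2, 12.8]
finger_gap: 0.04
clock: 6.03
tcp_pos: [0.423, 0.0106, 0.0323]
orientation: [0.002, 0.001, 1.0, -0.001]
wrist_force: [-4.0, -0.5, 16.6]
finger_gap: 0.0402
```

```bash
python3 -m crank '{"travel": [[0,0,-0.02],[0,0,-0.03],[0,0,-0.03],[0,0,-0.03],[0,0,-0.03]], "turn": [0,0,0,0,0]}' 85
python3 -m crank '{"travel": [[0,0,-0.4],[0,0,-1.1],[0,0,-1.9],[0,0,-2.7],[0,0,-3.0]], "turn": [0,0,0,0,0]}'
python3 -m crank '{"travel": [[0,-0.5,0],[0,-1.3,0],[0,-2.2,0],[0,-3.1,0],[0,-3.47,0]], "turn": [0,0,0,0,0]}' 60
python3 -m crank '{"travel": [[0,0,0],[0,0,0]], "turn": [0,0]}'
python3 - <<'E'
from h import *
go([.425,-.128,.023])
c=read_camera("wrist"); cv2.imwrite("pics/w4.png",c["image"][:,:,::-1])
print(pix(c,(.425,-.128,.057)),pix(c,(.424,-.1235,.012)))
E
```

```text
clock: 6.45
tcp_pos: [0.4214, 0.0113, 0.0315]
orientation: [-0.0, 0.0, 1.0, 0.0]
wrist_force: [0.4, 0.4, 0.0]
finger_gap: 0.0851
clock: 6.87
tcp_pos: [0.4234, 0.011, 0.1554]
orientation: [0.002, 0.0, 1.0, -0.0]
wrist_force: [1.6, -0.1, 0.2]
finger_gap: 0.085
clock: 7.28
tcp_pos: [0.4218, -0.131, 0.1517]
orientation: [0.0, 0.002, 1.0, -0.001]
wrist_force: [0.5, 0.7, 0.8]
finger_gap: 0.0596
clock: 7.45
tcp_pos: [0.4211, -0.128, 0.1513]
orientation: [-0.0, 0.002, 1.0, 0.0]
wrist_force: [0.5, 0.1, 0.3]
finger_gap: 0.0596
tcp [ 0.4211 -0.128   0.1513] units [-0.1  -0.    3.21] yaw tool-y 1.568 j6 -0.48
[255.91871039 203.06320963] [260.97641166 183.96937167]
```

View pics/w4.png

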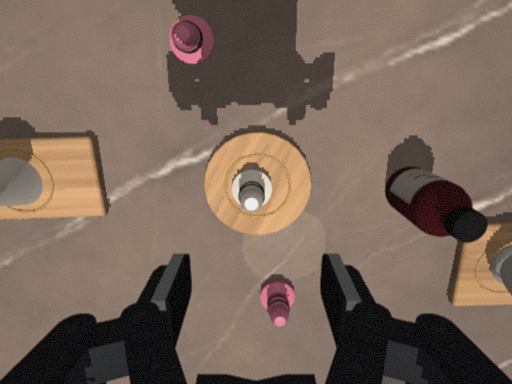

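The silver stem top is at (251,204) and the pink ones are clear of the jaws. The bottle stands upright on the free patch. I'll grasp with the fingertips above the cap (TCP z ≈ 0.030).

```bash
python3 -m crank '{"travel": [[-0.05,0,0.5],[-0.1,-0.05,1.1],[-0.1,-0.05,1.8],[-0.1,-0.05,2.4],[-0.1,-0.05,2.7]], "turn": [0,0,0,0,0]}'
python3 -m crank '{"travel": [[0,0,0.2],[0,0,0.33],[0,0,0.33],[0,0,0.33]], "turn": [0,0,0,0]}'
python3 -m crank '{"travel": [[0,0,0],[0,0,0],[0,0,0],[0,0,0],[0,0,0]], "turn": [0,0,0,0,0]}' 5 40
python3 -m crank '{"travel": [[0,0,0],[0,0,0]], "turn": [0,0]}'
```

```text
clock: 7.92
tcp_pos: [0.4236, -0.127, 0.041]
orientation: [-0.002, -0.001, 1.0, 0.001]
wrist_force: [-1.0, -0.7, -0.3]
finger_gap: 0.0601
clock: 8.25
tcp_pos: [0.4259, -0.1292, 0.031]
orientation: [0.0, -0.0, 1.0, -0.0]
wrist_force: [0.9, 0.2, -0.0]
finger_gap: 0.0597
clock: 8.67
tcp_pos: [0.4261, -0.13, 0.0313]
orientation: [0.001, 0.0, 1.0, -0.0]
wrist_force: [-0.8, 0.7, 5.9]
finger_gap: 0.0166
clock: 8.83
tcp_pos: [0.4261, -0.1299, 0.0313]
orientation: [0.001, 0.0, 1.0, -0.0]
wrist_force: [-0.5, 0.0, 4.8]
finger_gap: 0.0164
```

```bash
python3 -m crank '{"travel": [[0,0,-0.4],[0,0,-1.1],[0,0,-1.9],[0,0,-2.8],[0,0,-3.4]], "turn": [0,0,0,0,0]}'
python3 -m crank '{"travel": [[0,0.4,0],[0,1.1,0],[-0.1,1.9,0],[-0.16,2.7,0],[-0.16,3.6,0]], "turn": [0,0,0,0,0]}'
python3 -m crank '{"travel": [[0,0.9,0],[0,1.8,0],[0,2.7,0],[0,3.5,0],[0,4.3,0]], "turn": [0,0,0,0,0]}'
python3 -m crank '{"travel": [[0,0.8,0],[0,1.6,0],[0,2.3,0],[0,2.9,0],[0,3.1,0]], "turn": [0,0,0,0,0]}'
python3 -m crank '{"travel": [[0,0,0],[0,0,0]], "turn": [0,0]}'
python3 - <<'E'
from h import *
go([.4325,.313,.0313])
c=read_camera("wrist"); cv2.imwrite("pics/w5.png",c["image"][:,:,::-1])
print(pix(c,(.4325,.313,.012)))
E
```

```text
clock: 9.25
tcp_pos: [0.426, -0.1299, 0.1695]
orientation: [0.001, 0.0, 1.0, -0.001]
wrist_force: [0.4, -0.3, -0.6]
finger_gap: 0.0165
clock: 9.67
tcp_pos: [0.4324, 0.0151, 0.1668]
orientation: [0.001, 0.001, 1.0, -0.0]
wrist_force: [1.1, -0.4, -0.2]
finger_gap: 0.017
clock: 10.08
tcp_pos: [0.4317, 0.1881, 0.1666]
orientation: [0.0, 0.0, 1.0, 0.0]
wrist_force: [0.2, -0.2, -1.2]
finger_gap: 0.0167
clock: 10.5
tcp_pos: [0.4321, 0.3133, 0.1664]
orientation: [0.0, -0.001, 1.0, 0.001]
wrist_force: [0.2, 0.2, 0.1]
finger_gap: 0.017
clock: 10.67
tcp_pos: [0.4319, 0.31, 0.1662]
orientation: [-0.0, 0.0, 1.0, -0.0]
wrist_force: [-0.6, -0.6, -0.7]
finger_gap: 0.0168
tcp [0.4319 0.31   0.1662] units [-0.02  0.08  3.37] yaw tool-y 1.571 j6 0.47
[259.44724182 176.75396769]
```

View pics/w5.png

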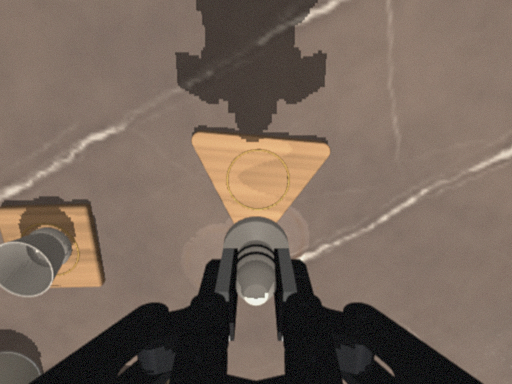

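The ring centre is at (258,179), within 2 px of the prediction, and the stopper is upright in the jaws. Lowering it now.

```bash
python3 -m crank '{"travel": [[0,0.06,0.5],[0,0.06,1.2],[0,0.06,2.0],[0,0.06,2.7],[0,0.06,3.1]], "turn": [0,0,0,0,0]}'
python3 -m crank '{"travel": [[0,0,0.1],[0,0,0.2],[0,0,0.22],[0,0,0.22],[0,0,0.22]], "turn": [0,0,0,0,0]}'
python3 -m crank '{"travel": [[0,0,0.03],[0,0,0.05],[0,0,0.05],[0,0,0.05]], "turn": [0,0,0,0]}'
```

```text
clock: 11.13
tcp_pos: [0.4307, 0.3101, 0.0398]
orientation: [-0.002, 0.002, 1.0, -0.001]
wrist_force: [-0.4, -0.5, -0.0]
finger_gap: 0.0168
clock: 11.55
tcp_pos: [0.4334, 0.3131, 0.0351]
orientation: [0.001, 0.001, 1.0, 0.001]
wrist_force: [-0.0, 0.8, -1.2]
finger_gap: 0.0164
clock: 11.88
tcp_pos: [0.4323, 0.313, 0.0319]
orientation: [0.0, 0.0, 1.0, 0.0]
wrist_force: [-0.9, 0.3, -1.1]
finger_gap: 0.0169
```

```bash
python3 -m crank '{"travel": [[0,0,0.02],[0,0,0.03],[0,0,0.03],[0,0,0.03]], "turn": [0,0,0,0]}'
python3 -m crank '{"travel": [[0,0,0],[0,0,0],[0,0,0],[0,0,0],[0,0,0]], "turn": [0,0,0,0,0]}' 60
python3 -m crank '{"travel": [[0,0,-0.4],[0,0,-1.1],[0,0,-1.9],[0,0,-2.7],[0,0,-3.4]], "turn": [0,0,0,0,0]}'
python3 -m crank '{"travel": [[0,-0.4,0],[0.1,-1.1,0],[0.2,-1.9,0],[0.25,-2.7,0],[0.25,-3.5,0]], "turn": [0,0,0,0,0]}' 85
python3 -m crank '{"travel": [[0,-0.8,0],[0,-1.6,0],[0,-2.4,0],[0,-3.2,0],[0,-3.7,0]], "turn": [0,0,0,0,0]}'
python3 -m crank '{"travel": [[0,-0.3,0],[0,-0.35,0],[0,-0.35,0],[0,-0.35,0]], "turn": [0,0,0,0]}'
python3 -c "
from h import *
go([.423,.011,.0327])"
```

```text
clock: 12.22
tcp_pos: [0.4324, 0.313, 0.0313]
orientation: [0.0, 0.0, 1.0, 0.0]
wrist_force: [-1.2, -1.0, 6.8]
finger_gap: 0.0166
clock: 12.63
tcp_pos: [0.4322, 0.3128, 0.0303]
orientation: [-0.0, 0.0, 1.0, -0.0]
wrist_force: [-0.1, 0.7, -0.5]
finger_gap: 0.06
clock: 13.05
tcp_pos: [0.4323, 0.3128, 0.1684]
orientation: [0.0, 0.0, 1.0, 0.0]
wrist_force: [1.4, 0.5, -0.4]
finger_gap: 0.0602
clock: 13.47
tcp_pos: [0.4213, 0.1717, 0.1665]
orientation: [-0.0, -0.0, 1.0, 0.0]
wrist_force: [0.2, 0.2, 0.4]
finger_gap: 0.0848
clock: 13.88
tcp_pos: [0.4218, 0.0224, 0.1666]
orientation: [0.0, 0.001, 1.0, -0.0]
wrist_force: [0.7, -0.3, 0.6]
finger_gap: 0.085
clock: 14.22
tcp_pos: [0.4219, 0.0112, 0.1664]
orientation: [-0.0, 0.0, 1.0, 0.0]
wrist_force: [-1.2, -0.1, 0.7]
finger_gap: 0.0846
tcp [0.4219 0.0112 0.1664] units [-0.03 -0.01  3.34] yaw tool-y 1.57 j6 -0.16
```

```bash
python3 -m crank '{"travel": [[-0.05,0,0.5],[-0.05,0,1.2],[-0.05,0,2.0],[-0.05,0,2.7],[-0.05,0,3.1]], "turn": [0,0,0,0,0]}'
python3 -m crank '{"travel": [[0,0,0.15],[0,0,0.22],[0,0,0.22],[0,0,0.22]], "turn": [0,0,0,0]}'
python3 -m crank '{"travel": [[0,0,0],[0,0,0],[0,0,0],[0,0,0],[0,0,0]], "turn": [0,0,0,0,0]}' 20 40
python3 -m crank '{"travel": [[0,0,0],[0,0,-0.4],[0,0,-1.2],[0,0,-2.0],[0,0,-2.4]], "turn": [0,0,0,0,0]}'
python3 -m crank '{"travel": [[0,-0.4,0],[0,-1.1,0],[0,-2.0,0],[0,-2.8,0],[0,-3.2,0]], "turn": [0,0,0,0,0]}'
python3 -m crank '{"travel": [[0,0,0],[0,0,0]], "turn": [0,0]}'
python3 - <<'E'
from h import *
go([.4235,-.124,.0447])
c=read_camera("wrist"); cv2.imwrite("pics/w6.png",c["image"][:,:,::-1])
print(pix(c,(.424,-.124,.012)))
E
```

```text
clock: 14.63
tcp_pos: [0.4221, 0.0124, 0.0399]
orientation: [-0.002, -0.001, 1.0, 0.0]
wrist_force: [0.1, -0.3, -0.1]
finger_gap: 0.0852
clock: 14.97
tcp_pos: [0.425, 0.0111, 0.0347]
orientation: [0.001, 0.0, 1.0, -0.0]
wrist_force: [0.6, 0.6, 0.5]
finger_gap: 0.085
clock: 15.38
tcp_pos: [0.4247, 0.0106, 0.0345]
orientation: [0.001, 0.001, 1.0, -0.0]
wrist_force: [-0.7, -0.7, 5.4]
finger_gap: 0.0398
clock: 15.8
tcp_pos: [0.4252, 0.0106, 0.1329]
orientation: [0.002, 0.0, 1.0, -0.0]
wrist_force: [0.7, 0.1, -0.6]
finger_gap: 0.0399
clock: 16.22
tcp_pos: [0.4241, -0.1202, 0.13]
orientation: [0.001, 0.001, 1.0, -0.001]
wrist_force: [0.3, -0.2, -0.7]
finger_gap: 0.0399
clock: 16.38
tcp_pos: [0.4236, -0.1178, 0.1296]
orientation: [-0.0, 0.002, 1.0, 0.0]
wrist_force: [-0.5, 0.1, -1.9]
finger_gap: 0.0395
tcp [ 0.4236 -0.1178  0.1296] units [ 0.   -0.16  2.12] yaw tool-y 1.567 j6 -0.45
[248.08324533 188.94989481]
```

View pics/w6.png

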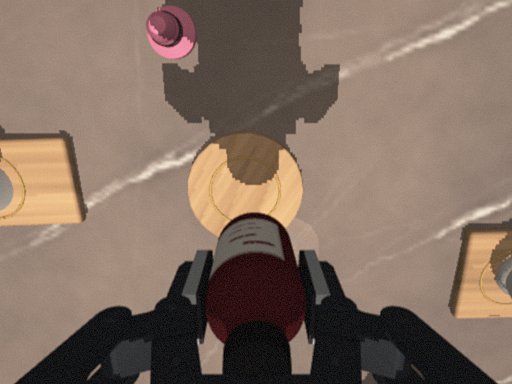

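The ring centre is at (245,189), which gives y ≈ −0.1255. The bottle is upright, so I'll lower it.

```bash
python3 -m crank '{"travel": [[0,-0.1,0.4],[0,-0.19,1.0],[0,-0.19,1.5],[0,-0.19,1.9],[0,-0.19,2.0]], "turn": [0,0,0,0,0]}'
python3 -m crank '{"travel": [[0,0,0.04],[0,0,0.08],[0,0,0.08],[0,0,0.08]], "turn": [0,0,0,0]}'
python3 -m crank '{"travel": [[0,0,0.02],[0,0,0.04],[0,0,0.04],[0,0,0.04]], "turn": [0,0,0,0]}'
```

```text
clock: 16.85
tcp_pos: [0.4218, -0.1225, 0.0473]
orientation: [-0.002, -0.001, 1.0, 0.001]
wrist_force: [-0.3, 0.2, -1.5]
finger_gap: 0.0399
clock: 17.18
tcp_pos: [0.4247, -0.1249, 0.0474]
orientation: [0.001, 0.0, 1.0, -0.0]
wrist_force: [-0.3, 0.0, -0.8]
finger_gap: 0.0398
clock: 17.52
tcp_pos: [0.425, -0.1251, 0.0465]
orientation: [0.001, 0.0, 1.0, -0.0]
wrist_force: [-2.2, 1.7, 8.9]
finger_gap: 0.0399
```

```bash
python3 -m crank '{"travel": [[0,0,-0.02],[0,0,-0.03],[0,0,-0.03],[0,0,-0.03],[0,0,-0.03]], "turn": [0,0,0,0,0]}' 85
python3 -m crank '{"travel": [[0,0,-0.4],[0,0,-1.1],[0,0,-1.9],[0,0,-2.7],[0,0,-3.2]], "turn": [0,0,0,0,0]}'
python3 -m crank '{"travel": [[-0.1,0.4,0],[-0.3,1.1,0],[-0.6,1.9,0],[-0.8,2.7,0],[-1.1,3.5,0]], "turn": [0,0,0,0,0]}'
python3 -m crank '{"travel": [[-0.3,0.8,0],[-0.5,1.5,0],[-0.78,2.1,0],[-0.78,2.35,0],[-0.78,2.35,0]], "turn": [0,0,0,0,0]}'
python3 -m crank '{"travel": [[0,0,0],[0,0,0]], "turn": [0,0]}'
python3 - <<'E'
from h import *
go([.5,.109,.025])
c=read_camera("wrist"); cv2.imwrite("pics/w7.png",c["image"][:,:,::-1])
print(pix(c,(.5,.109,.058)),pix(c,(.505,.109,.012))); np.savez("w7.npz",**c)
E
```

```text
clock: 17.93
tcp_pos: [0.4239, -0.1248, 0.046]
orientation: [-0.0, 0.0, 1.0, 0.0]
wrist_force: [0.6, -0.3, 0.5]
finger_gap: 0.0852
clock: 18.35
tcp_pos: [0.4247, -0.1252, 0.1769]
orientation: [0.001, 0.0, 1.0, -0.001]
wrist_force: [0.4, 0.0, -0.6]
finger_gap: 0.0848
clock: 18.77
tcp_pos: [0.4677, 0.0165, 0.1741]
orientation: [-0.0, 0.001, 1.0, 0.0]
wrist_force: [-0.5, -0.1, 0.4]
finger_gap: 0.085
clock: 19.18
tcp_pos: [0.4991, 0.1109, 0.1736]
orientation: [-0.0, -0.001, 1.0, 0.0]
wrist_force: [0.2, 0.4, -0.0]
finger_gap: 0.085
clock: 19.35
tcp_pos: [0.4986, 0.1082, 0.1739]
orientation: [-0.0, 0.001, 1.0, -0.0]
wrist_force: [0.2, -0.5, -0.0]
finger_gap: 0.0853
tcp [0.4986 0.1082 0.1739] units [-0.04  0.02  3.72] yaw tool-y 1.569 j6 0.06
[257.09050641 190.78609166] [256.84875423 180.52580339]
```

View pics/w7.png

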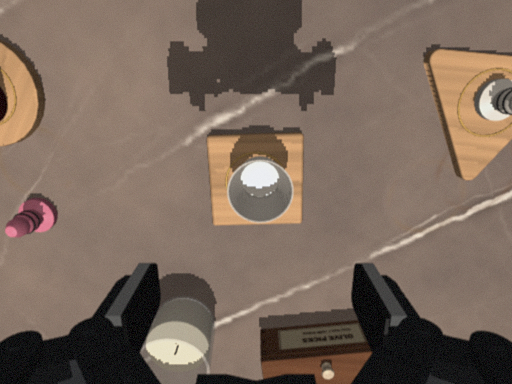

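The cup rim is centred at (260,189) and the square's centre is near (256,179). The stopper on the triangle stands within its ring, and the candle and box are clear.

```bash
python3 - <<'E'
from h import *
c=np.load("w7.npz"); p=world(c,(260.5,189),.058); print(p,world(c,(256,178.5),.012)); go([*p,.026])
E
```

```text
[0.49851187 0.11170817] [0.50304473 0.1082139 ]
tcp [0.4987 0.108  0.174 ] units [0.   0.09 3.7 ] yaw tool-y 1.569 j6 0.06
```

```bash
python3 -m crank '{"travel": [[0,0.09,0.5],[0,0.09,1.3],[0,0.09,2.2],[0,0.09,2.9],[0,0.09,3.3]], "turn": [0,0,0,0,0]}'
python3 -m crank '{"travel": [[0,0,0.2],[0,0,0.38],[0,0,0.4],[0,0,0.4]], "turn": [0,0,0,0]}'
python3 -m crank '{"travel": [[0,0,0],[0,0,0],[0,0,0],[0,0,0],[0,0,0]], "turn": [0,0,0,0,0]}' 30 30
python3 -m crank '{"travel": [[0,0,0],[0,0,-0.4],[0,0,-1.2],[0,0,-2.0],[0,0,-2.8]], "turn": [0,0,0,0,0]}'
```

```text
clock: 19.82
tcp_pos: [0.4968, 0.1111, 0.0392]
orientation: [-0.002, 0.002, 1.0, -0.0]
wrist_force: [-0.2, 0.0, 0.4]
finger_gap: 0.0849
clock: 20.15
tcp_pos: [0.4999, 0.1123, 0.0268]
orientation: [0.001, 0.001, 1.0, 0.0]
wrist_force: [-0.7, -0.9, 0.6]
finger_gap: 0.0849
clock: 20.57
tcp_pos: [0.5004, 0.1129, 0.0274]
orientation: [0.001, 0.0, 1.0, 0.0]
wrist_force: [0.7, -1.0, 5.2]
finger_gap: 0.0502
clock: 20.98
tcp_pos: [0.4987, 0.1128, 0.1393]
orientation: [-0.0, 0.0, 1.0, 0.0]
wrist_force: [0.4, -0.8, -0.2]
finger_gap: 0.0503
```

```bash
python3 -m crank '{"travel": [[0.3,-0.4,0],[0.7,-1.0,0],[1.3,-1.7,0],[1.8,-2.4,0],[1.97,-2.7,0]], "turn": [0,0,0,0,0]}'
python3 -m crank '{"travel": [[0,0,0.4],[0,0,1.1],[0,0,1.9],[0,0,2.5],[0,0,2.8]], "turn": [0,0,0,0,0]}'
python3 -m crank '{"travel": [[0,0,0.1],[0,0,0.2],[0,0,0.2],[0,0,0.2]], "turn": [0,0,0,0]}'
```

```text
clock: 21.4
tcp_pos: [0.4173, 0.0033, 0.1381]
orientation: [-0.001, 0.001, 1.0, -0.0]
wrist_force: [0.6, 0.6, 0.2]
finger_gap: 0.0505
clock: 21.82
tcp_pos: [0.4184, 0.0051, 0.0238]
orientation: [-0.002, 0.0, 1.0, 0.0]
wrist_force: [-0.3, -0.3, 0.4]
finger_gap: 0.0503
clock: 22.15
tcp_pos: [0.4212, 0.0048, 0.0189]
orientation: [0.001, 0.0, 1.0, -0.0]
wrist_force: [1.0, 0.1, -0.1]
finger_gap: 0.0505
```

```bash
python3 -m crank '{"travel": [[0,0,0.03],[0,0,0.05],[0,0,0.05],[0,0,0.05]], "turn": [0,0,0,0]}'
```

```text
clock: 22.48
tcp_pos: [0.4206, 0.0048, 0.0164]
orientation: [0.0, 0.0, 1.0, -0.0]
wrist_force: [-0.6, 0.4, -0.6]
finger_gap: 0.0503
```

```bash
python3 -m crank '{"travel": [[0,0,0.02],[0,0,0.04],[0,0,0.04],[0,0,0.04]], "turn": [0,0,0,0]}'
python3 -m crank '{"travel": [[0,0,0],[0,0,0],[0,0,0],[0,0,0],[0,0,0]], "turn": [0,0,0,0,0]}' 85
python3 -m crank '{"travel": [[0,0,-0.4],[0,0,-1.2],[0,0,-2.1],[0,0,-3.0],[0,0,-3.8]], "turn": [0,0,0,0,0]}'
python3 -m crank '{"travel": [[0,-0.3,-0.1],[0,-1.1,-0.2],[0,-2.0,-0.2],[0,-2.9,-0.2],[0,-3.8,-0.2]], "turn": [0,0,0,0,0]}'
python3 -m crank '{"travel": [[0,-0.9,0],[0,-1.8,0],[0,-2.7,0],[0,-3.5,0],[0,-4.2,0]], "turn": [0,0,0,0,0]}'
python3 -m crank '{"travel": [[0,-0.3,0],[0,-0.45,0],[0,-0.45,0],[0,-0.45,0]], "turn": [0,0,0,0]}'
python3 - <<'E'
from h import *
go([.42,-.334,.038])
c=read_camera("wrist"); cv2.imwrite("pics/w8.png",c["image"][:,:,::-1])
print(pix(c,(.42,-.334,.096)),pix(c,(.419,-.329,.012))); np.savez("w8.npz",**c)
E
```

```text
clock: 22.82
tcp_pos: [0.4212, 0.0047, 0.0154]
orientation: [0.001, 0.0, 1.0, -0.0]
wrist_force: [-2.1, -0.2, 8.4]
finger_gap: 0.0501
clock: 23.23
tcp_pos: [0.4202, 0.0049, 0.0143]
orientation: [-0.0, 0.0, 1.0, 0.0]
wrist_force: [0.1, 0.5, 0.6]
finger_gap: 0.085
clock: 23.65
tcp_pos: [0.4202, 0.0049, 0.1684]
orientation: [0.0, 0.0, 1.0, 0.0]
wrist_force: [0.4, -0.7, -1.0]
finger_gap: 0.0852
clock: 24.07
tcp_pos: [0.4201, -0.1485, 0.1747]
orientation: [0.0, -0.0, 1.0, -0.0]
wrist_force: [0.5, 0.1, 0.2]
finger_gap: 0.0852
clock: 24.48
tcp_pos: [0.4197, -0.3175, 0.1741]
orientation: [-0.0, 0.001, 1.0, -0.0]
wrist_force: [1.0, 0.7, 1.0]
finger_gap: 0.0851
clock: 24.82
tcp_pos: [0.4199, -0.332, 0.1742]
orientation: [-0.0, 0.0, 1.0, 0.001]
wrist_force: [-0.5, -0.3, 0.6]
finger_gap: 0.0846
tcp [ 0.4199 -0.332   0.1742] units [-0.01 -0.06  3.4 ] yaw tool-y 1.57 j6 -0.82
[252.98772959 206.00838792] [258.82303702 172.84274058]
```

View pics/w8.png

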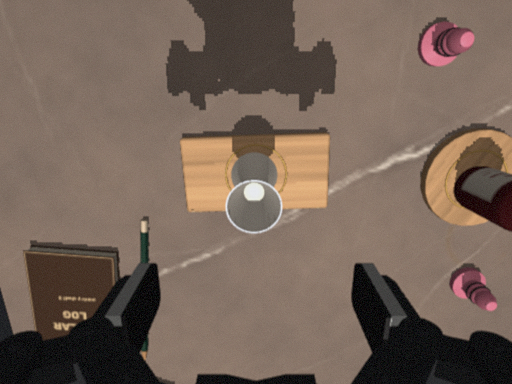

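The jigger rim is centred at (254,206.5), 1 px from the prediction, and the oblong's ring is at about (256,172). The pink ones and the bottle are well clear. Grasping the jigger.

```bash
python3 -m crank '{"travel": [[0,-0.04,0.5],[0,-0.04,1.2],[0,-0.04,2.0],[0,-0.04,2.7],[0,-0.04,3.1]], "turn": [0,0,0,0,0]}'
python3 -m crank '{"travel": [[0,0,0.15],[0,0,0.25],[0,0,0.25],[0,0,0.25]], "turn": [0,0,0,0]}'
python3 -m crank '{"travel": [[0,0,0],[0,0,0],[0,0,0],[0,0,0],[0,0,0]], "turn": [0,0,0,0,0]}' 20 40
python3 -m crank '{"travel": [[0,0,0],[0,0,-0.4],[0,0,-1.2],[0,0,-2.1],[0,0,-3.0]], "turn": [0,0,0,0,0]}'
python3 -m crank '{"travel": [[0,0,-0.4],[0,0,-0.5],[0,0,-0.5]], "turn": [0,0,0]}'
```

```text
clock: 25.28
tcp_pos: [0.419, -0.3315, 0.0478]
orientation: [-0.001, -0.001, 1.0, 0.002]
wrist_force: [-0.6, -0.0, -0.6]
finger_gap: 0.0851
clock: 25.62
tcp_pos: [0.421, -0.3349, 0.0417]
orientation: [0.001, -0.0, 1.0, -0.001]
wrist_force: [0.5, 0.7, 0.7]
finger_gap: 0.085
clock: 26.03
tcp_pos: [0.4206, -0.3351, 0.0414]
orientation: [0.001, 0.0, 1.0, -0.0]
wrist_force: [-0.3, 0.8, 5.2]
finger_gap: 0.0397
clock: 26.45
tcp_pos: [0.4193, -0.3341, 0.1612]
orientation: [-0.001, 0.001, 1.0, 0.001]
wrist_force: [0.4, -1.3, -0.7]
finger_gap: 0.0397
clock: 26.7
tcp_pos: [0.4206, -0.3355, 0.1816]
orientation: [0.001, 0.0, 1.0, -0.001]
wrist_force: [0.6, 0.2, -1.8]
finger_gap: 0.0398
```

```bash
python3 -m crank '{"travel": [[-0.1,0.4,0],[-0.2,1.1,0],[-0.4,1.9,0],[-0.6,2.7,0],[-0.8,3.5,0]], "turn": [0,0,0,0,0]}'
python3 -m crank '{"travel": [[-0.2,0.8,0],[-0.4,1.7,0],[-0.6,2.6,0],[-0.8,3.4,0],[-0.9,4.2,0]], "turn": [0,0,0,0,0]}'
python3 -m crank '{"travel": [[-0.1,0.8,0],[-0.2,1.6,0],[-0.3,2.4,0],[-0.38,3.1,0],[-0.38,3.4,0]], "turn": [0,0,0,0,0]}'
python3 -m crank '{"travel": [[0,0,0],[0,0,0],[0,0,0]], "turn": [0,0,0]}'
python3 - <<'E'
from h import *
go([.504,.1085,.0415])
c=read_camera("wrist"); cv2.imwrite("pics/w9.png",c["image"][:,:,::-1])
print(pix(c,(.504,.1085,.012))); np.savez("w9.npz",**c)
E
```

```text
clock: 27.12
tcp_pos: [0.4509, -0.1929, 0.1779]
orientation: [-0.002, 0.001, 1.0, 0.001]
wrist_force: [1.2, 1.1, -1.5]
finger_gap: 0.0398
clock: 27.53
tcp_pos: [0.4875, -0.0248, 0.178]
orientation: [-0.002, 0.0, 1.0, 0.0]
wrist_force: [0.7, -0.3, -0.9]
finger_gap: 0.0394
clock: 27.95
tcp_pos: [0.5024, 0.1121, 0.1779]
orientation: [-0.002, -0.001, 1.0, 0.0]
wrist_force: [-0.8, -0.3, -1.5]
finger_gap: 0.0398
clock: 28.2
tcp_pos: [0.503, 0.1083, 0.1794]
orientation: [-0.001, 0.001, 1.0, -0.0]
wrist_force: [-0.0, -0.4, -1.0]
finger_gap: 0.0401
tcp [0.503  0.1083 0.1794] units [-0.03  0.01  3.45] yaw tool-y 1.569 j6 0.06
[256.22074031 173.65018547]
```

View pics/w9.png

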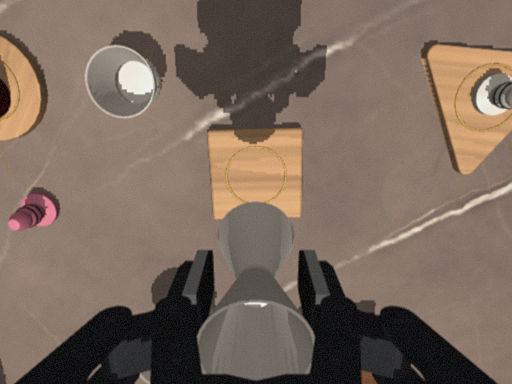

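The ring centre is at (256,175), within 1.5 px of the target, and the jigger is upright. The cup stands on the free patch at (122,80). Lowering the jigger.

```bash
python3 -m crank '{"travel": [[0,0,0.5],[0,0,1.2],[0,0,2.0],[0,0,2.8],[0,0,3.2]], "turn": [0,0,0,0,0]}'
python3 -m crank '{"travel": [[0,0,0.1],[0,0,0.17],[0,0,0.17],[0,0,0.17]], "turn": [0,0,0,0]}'
python3 -m crank '{"travel": [[0,0,0.02],[0,0,0.05],[0,0,0.05],[0,0,0.05]], "turn": [0,0,0,0]}'
```

```text
clock: 28.67
tcp_pos: [0.5014, 0.1075, 0.0491]
orientation: [-0.002, 0.002, 1.0, -0.0]
wrist_force: [-0.1, -0.2, -0.2]
finger_gap: 0.0398
clock: 29.0
tcp_pos: [0.505, 0.1088, 0.0471]
orientation: [0.001, 0.001, 1.0, 0.0]
wrist_force: [-1.0, -0.7, -1.3]
finger_gap: 0.0398
clock: 29.33
tcp_pos: [0.5039, 0.1093, 0.0442]
orientation: [0.0, 0.0, 1.0, 0.0]
wrist_force: [-0.0, 1.2, -0.4]
finger_gap: 0.0399
```

```bash
python3 -m crank '{"travel": [[0,0,0.03],[0,0,0.06],[0,0,0.06],[0,0,0.06]], "turn": [0,0,0,0]}'
python3 -m crank '{"travel": [[0,0,0.01],[0,0,0.02],[0,0,0.02],[0,0,0.02]], "turn": [0,0,0,0]}'
```

```text
clock: 29.67
tcp_pos: [0.5039, 0.1093, 0.0415]
orientation: [0.0, 0.0, 1.0, 0.0]
wrist_force: [-0.7, 0.5, 2.6]
finger_gap: 0.0393
clock: 30.0
tcp_pos: [0.5039, 0.1092, 0.0414]
orientation: [0.0, 0.0, 1.0, 0.0]
wrist_force: [-2.8, -0.4, 7.8]
finger_gap: 0.0396
```

```bash
python3 -m crank '{"travel": [[0,0,-0.02],[0,0,-0.02],[0,0,-0.02],[0,0,-0.02],[0,0,-0.02]], "turn": [0,0,0,0,0]}' 85
python3 -m crank '{"travel": [[0,0,-0.4],[0,0,-1.1],[0,0,-1.9],[0,0,-2.7],[0,0,-3.4]], "turn": [0,0,0,0,0]}'
python3 -m crank '{"travel": [[0.3,-0.4,0],[0.8,-1.1,0],[1.4,-1.8,0],[1.9,-2.4,0],[2.07,-2.61,0]], "turn": [0,0,0,0,0]}'
python3 -m crank '{"travel": [[0,0,0],[0,0,0],[0,0,0]], "turn": [0,0,0]}'
python3 -c "
from h import *
go([.421,.0048,.0156])"
```

```text
clock: 30.42
tcp_pos: [0.5036, 0.1091, 0.0411]
orientation: [-0.0, 0.0, 1.0, 0.0]
wrist_force: [0.1, 0.1, -0.0]
finger_gap: 0.0851
clock: 30.83
tcp_pos: [0.5037, 0.1091, 0.1791]
orientation: [0.0, 0.0, 1.0, 0.0]
wrist_force: [0.9, 1.0, -0.0]
finger_gap: 0.0853
clock: 31.25
tcp_pos: [0.4179, 0.0032, 0.177]
orientation: [-0.001, 0.001, 1.0, -0.0]
wrist_force: [-0.4, -0.3, 0.6]
finger_gap: 0.0847
clock: 31.5
tcp_pos: [0.4218, 0.0052, 0.1775]
orientation: [0.001, 0.0, 1.0, 0.0]
wrist_force: [0.4, -0.1, 1.0]
finger_gap: 0.0851
tcp [0.4218 0.0052 0.1775] units [ 0.03 -0.01  4.05] yaw tool-y 1.57 j6 -0.18
```

```bash
python3 -m crank '{"travel": [[0,0,0.5],[0,0,1.3],[0,0,2.2],[0,0,3.0],[0,0,3.6]], "turn": [0,0,0,0,0]}'
python3 -m crank '{"travel": [[0,0,0.2],[0,0,0.4],[0,0,0.42],[0,0,0.42],[0,0,0.42]], "turn": [0,0,0,0,0]}'
python3 -m crank '{"travel": [[0,0,0],[0,0,0],[0,0,0],[0,0,0],[0,0,0]], "turn": [0,0,0,0,0]}' 30 30
python3 -m crank '{"travel": [[0,0,0],[0,0,-0.4],[0,0,-1.2],[0,0,-2.1],[0,0,-3.0]], "turn": [0,0,0,0,0]}'
python3 -m crank '{"travel": [[0,0,-0.6],[0,0,-1.0],[0,0,-1.0]], "turn": [0,0,0]}'
```

```text
clock: 31.92
tcp_pos: [0.4206, 0.006, 0.0309]
orientation: [-0.001, -0.001, 1.0, 0.0]
wrist_force: [-0.4, -0.4, -1.0]
finger_gap: 0.0845
clock: 32.33
tcp_pos: [0.4223, 0.0048, 0.0177]
orientation: [0.001, 0.0, 1.0, -0.0]
wrist_force: [0.2, -0.6, 0.4]
finger_gap: 0.0849
clock: 32.75
tcp_pos: [0.4218, 0.0047, 0.0175]
orientation: [0.001, 0.0, 1.0, -0.0]
wrist_force: [-1.0, 1.1, 7.0]
finger_gap: 0.0504
clock: 33.17
tcp_pos: [0.4198, 0.0049, 0.1377]
orientation: [-0.001, 0.0, 1.0, 0.0]
wrist_force: [0.7, 0.2, -0.0]
finger_gap: 0.0504
clock: 33.42
tcp_pos: [0.4232, 0.0044, 0.1804]
orientation: [0.004, 0.0, 1.0, -0.001]
wrist_force: [1.6, 0.6, -1.4]
finger_gap: 0.0502
```

Grasped at 17.5 mm on the worktop, so contact on the stand should come at about 29.5 mm. Now across to the oblong at (0.419, −0.330).

```bash
python3 -m crank '{"travel": [[0,-0.4,0],[0,-1.1,0],[0,-2.0,0],[0,-2.9,0],[0,-3.8,0]], "turn": [0,0,0,0,0]}'
python3 -m crank '{"travel": [[0,-0.9,0],[0,-1.8,0],[0,-2.7,0],[0.05,-3.5,0],[0.05,-4.2,0]], "turn": [0,0,0,0,0]}'
python3 -m crank '{"travel": [[0,-0.3,0],[0,-0.4,0],[0,-0.4,0],[0,-0.4,0],[0,-0.4,0]], "turn": [0,0,0,0,0]}'
python3 - <<'E'
from h import *
go([.419,-.330,.0295])
c=read_camera("wrist"); cv2.imwrite("pics/w10.png",c["image"][:,:,::-1])
print(pix(c,(.419,-.33,.012))); np.savez("w10.npz",**c)
E
```

```text
clock: 33.83
tcp_pos: [0.4199, -0.1482, 0.1756]
orientation: [-0.0, -0.0, 1.0, 0.0]
wrist_force: [0.7, -0.0, -0.9]
finger_gap: 0.0504
clock: 34.25
tcp_pos: [0.4175, -0.3171, 0.1752]
orientation: [-0.001, 0.001, 1.0, 0.0]
wrist_force: [0.1, -0.8, -0.6]
finger_gap: 0.0505
clock: 34.67
tcp_pos: [0.4184, -0.3295, 0.1763]
orientation: [-0.0, -0.0, 1.0, 0.001]
wrist_force: [-0.1, 0.0, -1.4]
finger_gap: 0.0503
tcp [ 0.4184 -0.3295  0.1763] units [-0.02 -0.02  3.67] yaw tool-y 1.571 j6 -0.82
[255.09649279 173.75392517]
```

View pics/w10.png

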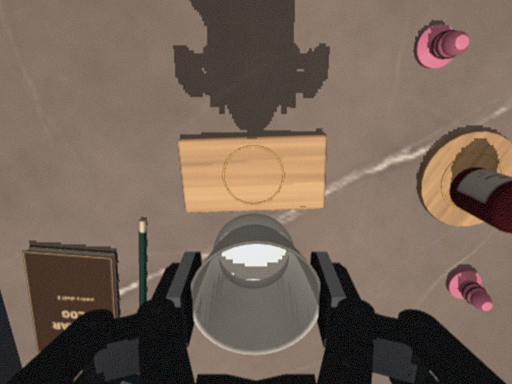

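The ring centre is at (254,174), within about 1 px of the target, and the cup is held level.

```bash
python3 -m crank '{"travel": [[0,0,0.5],[0,0,1.3],[0,0,2.2],[0,0,3.0],[0,0,3.4]], "turn": [0,0,0,0,0]}'
python3 -m crank '{"travel": [[0,0,0.1],[0,0,0.2],[0,0,0.22],[0,0,0.22],[0,0,0.22]], "turn": [0,0,0,0,0]}'
python3 -m crank '{"travel": [[0,0,0.02],[0,0,0.05],[0,0,0.05],[0,0,0.05]], "turn": [0,0,0,0]}'
```

```text
clock: 35.13
tcp_pos: [0.4171, -0.328, 0.0372]
orientation: [-0.002, -0.0, 1.0, 0.002]
wrist_force: [-0.5, -0.0, -0.9]
finger_gap: 0.0506
clock: 35.55
tcp_pos: [0.4195, -0.332, 0.0332]
orientation: [0.001, 0.0, 1.0, -0.001]
wrist_force: [-0.4, 0.5, -0.8]
finger_gap: 0.0504
clock: 35.88
tcp_pos: [0.4186, -0.3313, 0.0299]
orientation: [0.0, 0.0, 1.0, -0.0]
wrist_force: [-0.5, -0.4, -0.3]
finger_gap: 0.0503
```

```bash
python3 -m crank '{"travel": [[0,0,0.02],[0,0,0.03],[0,0,0.03],[0,0,0.03]], "turn": [0,0,0,0]}'
python3 -m crank '{"travel": [[0,0,0],[0,0,0],[0,0,0],[0,0,0],[0,0,0]], "turn": [0,0,0,0,0]}' 85
python3 -m crank '{"travel": [[0,0,-0.4],[0,0,-1.1],[0,0,-1.9],[0,0,-2.8],[0,0,-3.7]], "turn": [0,0,0,0,0]}'
python3 -m crank '{"travel": [[0,0,-0.8],[0,0,-1.5],[0,0,-2.0],[0,0,-2.0]], "turn": [0,0,0,0]}'
python3 - <<'E'
from h import *
for n in("wrist","top"):
    c=read_camera(n); im=c["image"]; np.savez(n+"F.npz",**c)
    if n=="wrist": w=im
    else: t=cv2.resize(im[165:262,130:390],(780,291),interpolation=cv2.INTER_CUBIC)
cv2.imwrite("pics/fin.png",np.vstack([t,np.pad(cv2.resize(w[60:270],(732,300),interpolation=cv2.INTER_CUBIC),((0,0),(0,48),(0,0)))])[:,:,::-1])
E
```

```text
clock: 36.22
tcp_pos: [0.4189, -0.3314, 0.0295]
orientation: [0.001, 0.0, 1.0, -0.0]
wrist_force: [-2.1, 2.0, 6.3]
finger_gap: 0.0504
clock: 36.63
tcp_pos: [0.4184, -0.3311, 0.0282]
orientation: [-0.0, 0.0, 1.0, 0.0]
wrist_force: [-0.1, 0.5, 0.5]
finger_gap: 0.0849
clock: 37.05
tcp_pos: [0.418, -0.3307, 0.1775]
orientation: [-0.0, 0.0, 1.0, 0.001]
wrist_force: [0.1, -1.0, -0.1]
finger_gap: 0.0849
clock: 37.38
tcp_pos: [0.4201, -0.3328, 0.2614]
orientation: [0.003, 0.0, 1.0, -0.003]
wrist_force: [0.7, 0.2, 0.9]
finger_gap: 0.085
```

View pics/fin.png

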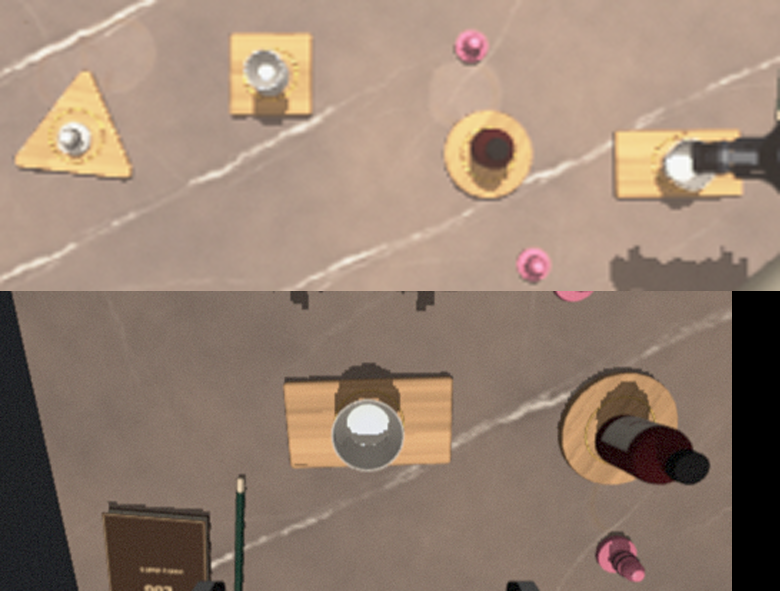

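All four stand upright on their own stands: stopper (73,137), jigger (266,72), bottle (497,149) and cup (368,435). Checking the offsets in numbers.

```bash
python3 - <<'E'
from h import *
t=np.load("topF.npz"); w=np.load("wristF.npz")
for n,c,uv,z,s in [("jigger",t,(218.7,189),.096,(.504,.1085)),("bottle",t,(295.7,214.7),.107,(.424,-.125)),("stopper",t,(154.3,210.7),.057,(.432,.3125)),("cup",w,(257.4,160.8),.058,(.419,-.3305)),("bottle_w",w,(481.2,183.2),.107,(.424,-.125))]:
    p=world(c,uv,z); print(n,p.round(4),"off mm",((p-s)*1000).round(1))
a=cv2.imread("pics/top0.png")[95:155,170:265].astype(int); b=t["image"][95:155,170:265,::-1].astype(int)
print("candle/box region change",abs(a-b).mean())
E
```

```text
jigger [0.4978 0.1066] off mm [-6.2 -1.9]
bottle [ 0.4259 -0.1246] off mm [1.9 0.4]
stopper [0.4295 0.3048] off mm [-2.5 -7.7]
cup [ 0.4187 -0.3323] off mm [-0.3 -1.8]
bottle_w [ 0.4276 -0.1298] off mm [ 3.6 -4.8]
candle/box region change 4.38514619883041
```

The jigger (−6 mm in x) and the stopper (−8 mm in y) come from coarse 3 mm pixels. There is plenty of time, so I'll check both from a closer wrist view.

```bash
python3 -m crank '{"travel": [[-0.1,0.5,0],[-0.2,1.3,0],[-0.4,2.1,0],[-0.5,2.9,0],[-0.6,3.8,0]], "turn": [0,0,0,0,0]}'
python3 -m crank '{"travel": [[-0.1,0.9,0],[-0.2,1.8,0],[-0.4,2.7,0],[-0.5,3.6,0],[-0.6,4.5,0]], "turn": [0,0,0,0,0]}'
python3 -m crank '{"travel": [[-0.1,0.9,0],[-0.2,1.8,0],[-0.3,2.7,0],[-0.3,3.6,0],[-0.3,4.4,0]], "turn": [0,0,0,0,0]}'
python3 -m crank '{"travel": [[0,0.6,0],[0,0.8,0],[0,0.8,0],[0,0.8,0],[0,0.8,0]], "turn": [0,0,0,0,0]}'
python3 - <<'E'
from h import *
c=read_camera("wrist"); np.savez("wG.npz",**c); t=read_camera("top"); im=c["image"]
go([.48,.21,.26])
print(pix(c,(.504,.1085,.012)),pix(c,(.432,.3125,.012)),pix(c,(.504,.1085,.096)),pix(c,(.432,.3125,.057)))
pt=pix(c,(.432,.3125,.03)).astype(int); ps=pix(c,(.504,.1085,.04)).astype(int)
def crop(p): x,y=np.clip(p[0]-50,0,412),np.clip(p[1]-50,0,284); print("origin",x,y); return cv2.resize(im[y:y+100,x:x+100],(400,400),interpolation=cv2.INTER_CUBIC)
a=np.hstack([crop(pt),crop(ps)])
o=cv2.imread("pics/top0.png")[95:155,170:270,::-1]
b=np.hstack([cv2.resize(v,(333,200)) for v in(o,t["image"][95:155,170:270])]); b=np.pad(b,((0,0),(0,134),(0,0)))
cv2.imwrite("pics/chk.png",np.vstack([a,b])[:,:,::-1])
E
```

```text
clock: 37.9
tcp_pos: [0.4419, -0.1779, 0.2543]
orientation: [-0.001, 0.001, 1.0, 0.001]
wrist_force: [0.2, 0.8, 0.4]
finger_gap: 0.085
clock: 38.32
tcp_pos: [0.4658, 0.0026, 0.2547]
orientation: [-0.001, 0.0, 1.0, 0.0]
wrist_force: [-0.1, 0.1, -0.4]
finger_gap: 0.0852
clock: 38.73
tcp_pos: [0.4778, 0.1788, 0.2544]
orientation: [-0.002, 0.0, 1.0, -0.0]
wrist_force: [-0.5, 0.4, 0.5]
finger_gap: 0.0846
clock: 39.15
tcp_pos: [0.4787, 0.2076, 0.2558]
orientation: [-0.001, 0.001, 1.0, -0.0]
wrist_force: [0.6, 0.5, 0.1]
finger_gap: 0.0851
tcp [0.479  0.2074 0.2563] units [-0.02  0.07 -0.09] yaw tool-y 1.568 j6 0.26
[171.54971443 176.57908953] [350.7650086  113.45511338] [150.73418239 200.73598465] [362.92190483 117.82218915]
origin 305 65
origin 115 133
```

View pics/chk.png

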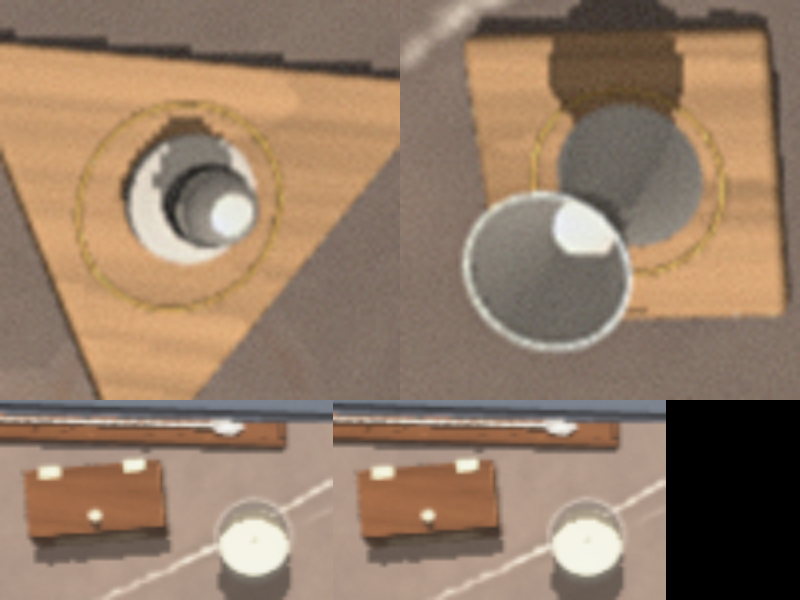

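In the close view, the stopper's cap (193,200) against its ring (180,205) works out to about 2 mm off centre after perspective. The jigger's base (630,174) against its ring (628,182) is about 2 mm off, and its rim is exactly where an upright jigger's would be. The candle and box look the same before and after.

```bash
python3 -c "
from workcell import *
print(hand_in())"
```

```text
the job is handed in; nothing more can be done
None
```

I swapped the things in two pairs, using a free patch of worktop at about (0.42, 0.01) each time. The bottle waited there while the stopper went to the triangular stand, and the cup while the jigger went to the square one. The job was handed in about 39 s into the 144 s allowed, and no verdict was reported.

| Thing | Stand | Estimated offset from the ring's middle |
|---|---|---|
| Wine stopper | triangular | about 2 mm (close wrist view) |
| Jigger | square | about 2 mm (close wrist view) |
| Cup | oblong | about 2 mm (wrist view) |
| Bitters bottle | round | 2 mm (top camera), 6 mm (wrist camera, oblique view of the cap) |

- **State at hand-in:** All four looked upright and released, and the arm was clear of everything. The candle and box looked unchanged in before-and-after pictures, and I left the pink look-alikes alone.
- **Checks that disagreed:** A coarse top-camera reading put the stopper about 8 mm off and the jigger about 6.5 mm off. The closer wrist view did not bear this out. The two bottle figures also differ, but every reading is inside the 13 mm limit.

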